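# Free a mended copper pan from the bench cramp

### The job

The mended copper baking pan is still nipped in the ratchet cramp on the bench. With a fingertip press the red release plate down and, keeping it down, push the sliding jaw back along its bar until it meets the end stop, so that the pan stands free; then let go and move clear. Leave the pan standing where it is, do not disturb the other things on the bench, and do not grip or lift any of them.

Things in the scene. Friction and masses are not known exactly. Their poses are not given: they have to be found in the camera images.
- cramp: ratchet bar cramp fixed to the bench; origin at bench level under mid-travel of the release plate; x along the bar in the direction the jaw opens (away from the pan), z up. Wooden base board 400 x 150 x 18 mm (x -285 to +115 mm); steel bar 18 mm wide, top 62 mm high, notched underneath; blue fixed jaw at x -260 mm; wooden bearers beside the bar carry the pan
- end_stop (a point): middle of the pan-side face of the dark steel end stop collar on the bar, 60 mm above the bench (collar 12 mm thick, 40 mm wide, top 77 mm high); the back of the sliding jaw comes to rest on it
- jaw (a joint): travel in m of the blue sliding jaw along the cramp's +x: 0 as clamped on the pan, 0.096 against the end stop. It slides stiffly (about 3 N) while the release is down; with the release up the ratchet locks it against opening. A sprung rubber pad on its front nips the pan with about 4 N
- release (a joint): travel in m of the red release plate: 0 up, 0.008 fully down on its stop. It springs back up; about 1.5 N starts it, 5 N takes it fully down. The ratchet is free from about 0.004 down; if let up on the way it catches in the next notch (8 mm apart) and must be pressed again
- plate_top (a point): centre of the top face of the red release plate on the sliding jaw, 38 mm along the bar x 42 mm wide, 96 mm above the bench when up; moves with the jaw and sinks as it is pressed. The blue jaw face plate on the pan side is 95 mm high, level with it
- thumb_rest (a point): on the upright blue thumb rest at the back of the sliding jaw, centre of the face that looks at the plate, 21 mm past the plate's centre along the bar, 106 mm above the bench (rest 44 mm wide, 12 mm thick, top edge 116 mm high): a finger standing on the plate pushes the jaw back against this face
- pan: loose rectangular copper baking pan, tinned inside, 150 mm (x, along the bar) x 120 x 41 mm, about 0.6 kg; origin at the centre of its underside, 62 mm above the bench on the bar and bearers; it stands between the two jaws
- coffee_pot: bystander: long-handled copper coffee pot, body 80 mm across and 64 mm high, handle 95 mm out along its x; origin at the centre of its underside
- flux_jar: bystander: amber glass jar with steel cap, 60 mm across, 68 mm high; origin at the centre of its underside
- hammer: bystander: hammer lying on the bench, 240 mm long along its x; origin on the bench under its middle
Not all that is in view belongs to the job. What is shaped like the pan but purple is not meant.

How it is judged:
By the outcome, as a careful person would: the job done as asked, in the order asked, and still so for the second after the job is handed in, with the robot touching nothing.
It also fails if it takes over 37 s, if anything falls off the work surface, if the arm or the gripper's body presses on something with over 40 N, if the wrist force passes 120 N, or if a joint passes its speed limit or range.

### The arm

A 7-joint arm with a two-finger parallel gripper is mounted at the origin on the work surface. World frame = base frame: x ahead of the robot, y to its left, z up, the work surface at z = 0. Lengths are in m, angles in rad, forces in N, time in s.
With the tool pointing down it reaches from about 0.4 to 0.875 m from the base axis. Payload 6.5 kg.
Tool frame: the origin (TCP) lies on the mounting face of the last link; the fingertips stand 166 mm ahead of it and the grasp point (between the pads) lies 147 mm ahead of it; z points along the fingers, y is the direction in which the jaws open and shut (so a half turn about z gives the same grasp; the last joint's range is limited). The gripper opens to 88 mm and grips with 3 to 60 N. Pads are 18 mm wide; open, the fingers measure 123 mm over their backs; the gripper's body (75 mm by 187 mm) begins 45 mm behind the grasp point.
Start: joints at [-1.352, 0.536, -0.004, 1.538, 0.003, 1.067, -0.071], TCP at [0.183, 0.624, 0.405] pointing down, gripper open.
Joint ranges: [-2.7, 2.7], [-0.37, 2.16], [-1.27, 1.26], [0.24, 2.4], [-1.31, 4.45], [0.19, 1.91], [-2.76, 2.76]. Speed limits (rad/s): [2.39, 2.39, 3.14, 3.14, 3.14, 3.14, 3.14].

### API

Orientations are given as a unit quaternion [w, x, y, z].
In Python, from station import env, optics gives the robot as it stands. The module is installed in compiled form; this text tells all that it offers.
- The arm moves only by the tool carry_out, never from a script. Its argument "series" is a list of rows, each a list of 7 numbers: the shift along the tool's x, y, z in mm, then the turn, a rotation vector about the tool's x, y, z in degrees, then the opening, from -1 (shut) to 1 (fully open). In form: [[x, y, z, ax, ay, az, fingers], ...]. A call has 1 to 8 rows; each row shifts and turns the commanded pose from where the row before left it, along the tool's axes as they then stand; what a row does not reach is not made up. A row lasts 1/8 s, in which the tool goes at most 62.5 mm and 10.7 degrees, less where a joint would pass 70% of its speed; a pose out of reach is approached as far as the arm can. A call with a gripper value outside its range is refused whole. The fingers move at their own pace and stop on an object; the grip force is fixed at half the most. Time passes only in rows, so rows that do not move let the fingers close. It gives the time, the measured TCP pose, the force and the opening at its end, in the units of the state.
- env.state(): the state, without advancing time (a new reading comes with each control period).
- optics.snapshot(name): name is "scene" or "top"; returns a dict with "img" (420x560x3 uint8, red, green, blue), "mtx" (3x3 intrinsics, pixels), "R" (3x3) and "t" (3): a world point X has camera coordinates R X + t. Camera axes: x right, y down, z forward; pixel columns grow to the right and rows downward; lengths in m; the calibration is good to about 2 mm. A picture is of the moment at which its call begins. There is no depth.
- env.close_job(): hands the job in, once; it reports no verdict.
Trained networks look in a picture, given as the dict that the camera call returned (one of the last four; its "shot" number tells which), for a name from the list of things; names that differ only in an ending like _2 or _b are one class to them, and where a whole thing is asked for, a point or a joint stands for the part that bears it (a point fixed in the world has none). Each returns a list of dicts, best first, with "conf" (0 to 1); they miss things now and then, are a little off and sometimes report something else, mostly with a low value. They report only what shows in the picture. A call takes as long as a camera call. They do not tell look-alikes from the thing itself.
- optics.trace(picture, target): "pixels" (420x560 bool, what is visible of it) and "rect" ([left, top, width, height] in pixels, round what is visible of it).
The state is a dict: "clock": time; "joints": joint angles; "joint_velocities": joint speeds; "tau": joint torques, N m; "ee_pos": TCP position; "orientation": TCP orientation; "ft_force": force on the tool from outside, world axes, zero at the start; "ft_torque": the same for the moment, N m; "opening": opening from 0.0 (shut) to 1.0 (fully open).
Only numpy, scipy, OpenCV 4.12 (cv2) and the standard library are available. Lean on these libraries where they do the work, as an engineer would, in place of code of your own. Each camera call takes 0.05 s, during which the arm holds its last target.

## Working session

There is one attempt and no reset: what is moved stays moved. The work goes in short steps, Python scripts to look and compute and a tool call to move; the robot and the scene stay as the last step left them, time stands still between calls to the robot, and variables do not carry over. Pictures are saved under pics/ and viewed, and the job is handed in when it is done.

Besides the shell and the picture viewer there is one more tool, called by a JSON object that holds its "op" and its "data". carry_out: Moves the arm, as the interface text tells. Its arguments: {"type":"object","properties":{"series":{"type":"array","items":{"type":"array","items":{"type":"number"}}}},"required":["series"]}

```bash
mkdir -p pics; python3 - <<'E'
from station import env, optics
import cv2,numpy as np,pickle
s=env.state(); print({k:np.round(v,3).tolist() for k,v in s.items()})
for n in ["scene","top"]:
    p=optics.snapshot(n); pickle.dump(p,open(f"{n}0.pkl","wb"))
    cv2.imwrite(f"pics/{n}0.png",cv2.resize(p["img"][:,:,::-1],(800,600)))
    for t in ["cramp","plate_top","thumb_rest","pan","jaw","coffee_pot","flux_jar","hammer"]:
        print(n,t,[(round(d["conf"],2),d["rect"]) for d in optics.trace(p,t)[:3]])
    print(p["mtx"],p["R"],p["t"])
E
```

```text
{'clock': 0.0, 'joints': [-1.352, 0.537, -0.004, 1.539, 0.003, 1.067, -0.071], 'joint_velocities': [0.001, 0.003, 0.001, 0.0, -0.001, -0.001, -0.001], 'tau': [-0.0, -57.098, 0.99, -25.16, -0.056, 0.018, 0.0], 'ee_pos': [0.183, 0.623, 0.404], 'orientation': [-0.0, 0.142, 0.99, -0.001], 'ft_force': [-0.537, -0.3, 0.16], 'ft_torque': [0.02, -0.057, -0.021], 'opening': 1.001}
scene cramp [(0.65, [229.1, 171.3, 122.6, 155.0])]
scene plate_top [(0.56, [290.7, 196.1, 20.7, 19.1])]
scene thumb_rest [(0.74, [284.6, 190.4, 28.7, 32.6])]
scene pan [(0.92, [175.8, 329.7, 108.2, 90.3]), (0.89, [232.2, 211.8, 83.6, 77.4]), (0.6, [144.0, 192.5, 74.5, 70.5])]
scene jaw [(0.62, [289.5, 196.7, 20.7, 19.5])]
scene coffee_pot [(0.87, [348.3, 194.1, 43.2, 45.5])]
scene flux_jar [(0.81, [243.3, 169.1, 23.7, 37.0])]
scene hammer [(0.57, [296.1, 136.2, 86.3, 43.2]), (0.29, [290.0, 199.9, 20.5, 14.1])]
[[502.0526715    0.         274.79676276]
 [  0.         502.0526715  212.2684411 ]
 [  0.           0.           1.        ]] [[ 0.87110028  0.49107263 -0.00565462]
 [ 0.35850696 -0.64373063 -0.67607961]
 [-0
[... 154 characters left out ...]
4.5, 14.0, 14.2])]
top thumb_rest [(0.86, [240.4, 191.9, 35.6, 24.0])]
top pan [(0.95, [268.3, 269.4, 68.3, 68.7]), (0.65, [268.2, 171.0, 71.6, 55.9])]
top jaw [(0.6, [238.6, 191.5, 36.0, 23.8])]
top coffee_pot [(0.92, [196.2, 135.2, 66.0, 32.4]), (0.37, [190.9, 167.1, 157.5, 73.3])]
top flux_jar [(0.61, [224.7, 252.9, 19.7, 22.6])]
top hammer [(0.6, [131.3, 164.0, 34.3, 93.8]), (0.33, [238.8, 190.5, 35.1, 23.1])]
[[537.96020228   0.         279.22209901]
 [  0.         537.96020228 213.98844898]
 [  0.           0.           1.        ]] [[ 0.00795124 -0.99968514  0.02379903]
 [-0.99078885 -0.01109343 -0.13496073]
 [ 0.13518225 -0.02250671 -0.99056509]] [-0.03647734  0.5722662   1.33349946]
```

View pics/scene0.png

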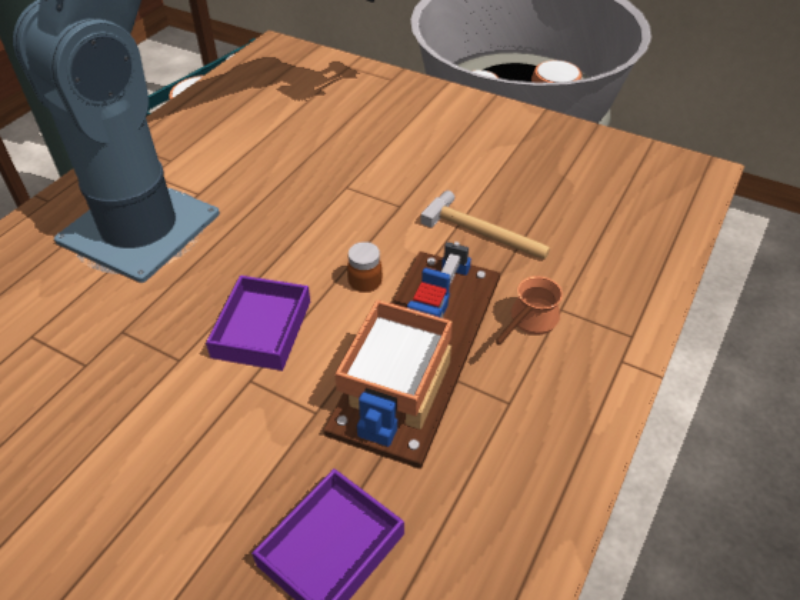

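View pics/top0.png

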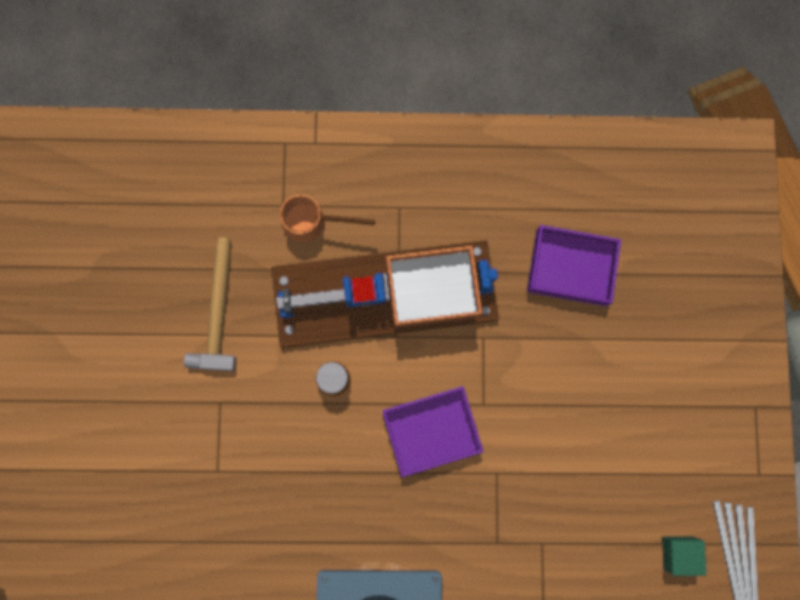

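```bash
python3 - <<'E'
import cv2,pickle
p=pickle.load(open("scene0.pkl","rb"))["img"][:,:,::-1]; cv2.imwrite("pics/scene0c.png",cv2.resize(p[160:310,210:410],(800,600),interpolation=cv2.INTER_CUBIC))
p=pickle.load(open("top0.pkl","rb"))["img"][:,:,::-1]; cv2.imwrite("pics/top0c.png",cv2.resize(p[130:280,180:380],(800,600),interpolation=cv2.INTER_CUBIC))
E
```

```text
(no output)
```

View pics/scene0c.png

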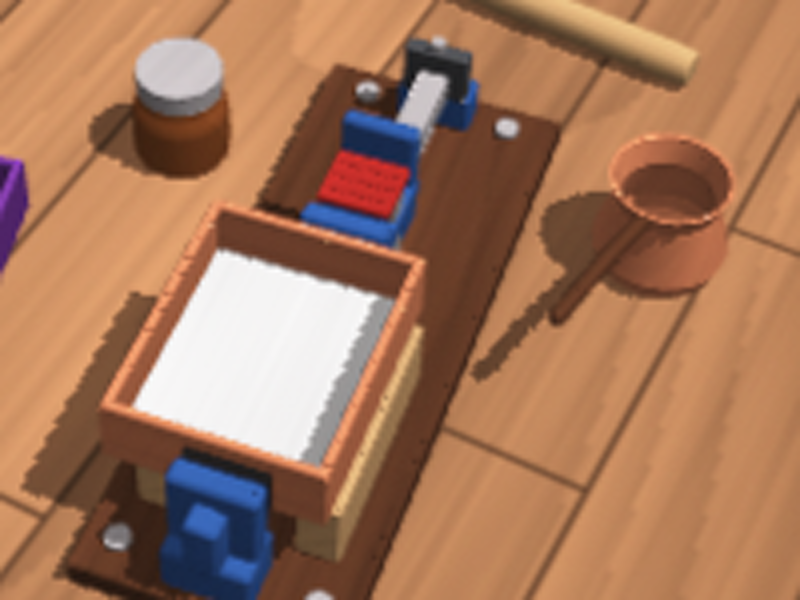

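View pics/top0c.png

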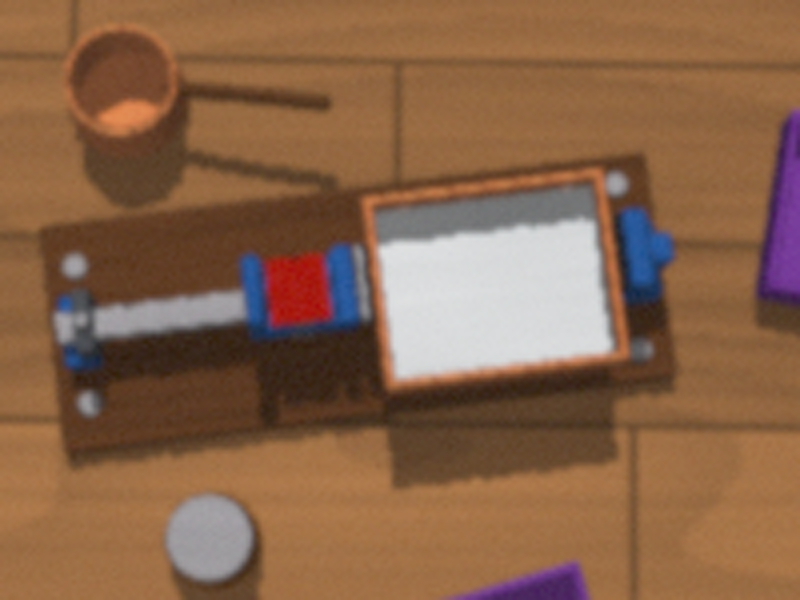

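The pan meant is the copper one in the cramp (scene px ~273,250). The two purple trays, at scene (181,226) and (230,375), are look-alikes. The crop confirms the red plate on the blue jaw at scene px ~(301,206), top px ~(254,202). Next I'll fit the cramp pose.

```bash
cat > h.py <<'E'
import numpy as np,cv2,pickle
def proj(p,X):
    c=np.atleast_2d(X)@np.array(p["R"]).T+np.array(p["t"]); u=c@np.array(p["mtx"]).T; return u[:,:2]/u[:,2:]
def red(p):
    im=p["img"].astype(int); m=(im[...,0]>130)&(im[...,1]<60)&(im[...,2]<60)
    n,l,st,c=cv2.connectedComponentsWithStats(m.astype(np.uint8)); k=1+np.argmax(st[1:,4]); return c[k],st[k]
def tri(ps,us):
    A=[];b=[]
    for p,u in zip(ps,us):
        K,R,t=map(np.array,(p["mtx"],p["R"],p["t"])); P=K@np.c_[R,t]
        for i in (0,1): r=P[i]-u[i]*P[2]; A.append(r[:3]); b.append(-r[3])
    return np.linalg.lstsq(np.array(A),np.array(b),rcond=None)[0]
E
python3 - <<'E'
from h import *
from scipy.optimize import least_squares
S=pickle.load(open("scene0.pkl","rb"));T=pickle.load(open("top0.pkl","rb"))
rs,rt=red(S),red(T);print(rs,rt,"tri plate",tri([S,T],[rs[0],rt[0]]))
L=[[-285,75,18],[-285,-75,18],[115,75,18],[115,-75,18]]
L=np.array(L)/1000
to=lambda c,o:np.array(c)/4+o
# cramp x -> world +y ; cramp y -> world -x (image down in top)
ot=[(672,373),(645,155),(70,452),(40,230)]
obsT=np.array([to(c,[180,130]) for c in ot])-.5*0
os_=[(340,65),(558,122)]; obsS=np.array([to(c,[210,160]) for c in os_])
def W(q,l):
    c,s=np.cos(q[2]),np.sin(q[2]); l=np.atleast_2d(l); return np.c_[q[0]+c*l[:,0]-s*l[:,1],q[1]+s*l[:,0]+c*l[:,1],l[:,2]]
pl=[[-.048,0,.096]]
f=lambda q:np.r_[(proj(T,W(q,L))-obsT).ravel(),(proj(S,W(q,L[2:]))-obsS).ravel(),2*(proj(T,W(q,pl))-rt[0]).ravel(),2*(proj(S,W(q,pl))-rs[0]).ravel()]
r=least_squares(f,[.6,0,1.7]);print(r.x,np.degrees(r.x[2]),r.fun.round(1))
print("plate",W(r.x,pl))
E
```

```text
(array([300.3875    , 205.42916667]), array([289, 198,  23,  16, 240], dtype=int32)) (array([253.84415584, 201.75757576]), array([246, 193,  16,  18, 231], dtype=int32)) tri plate [0.59401805 0.03252748 0.09666579]
[0.58736785 0.0794988  1.70661437] 97.78180055568326 [ 1.1  0.6 -0.4 -1.1 -2.3  0.2 -1.  -1.4 -1.9 -0.8  0.9  0.1  0.6  0.4
 -0.1  0.7]
plate [[0.59386709 0.03194084 0.096     ]]
```

{"op": "carry_out", "data": {"series": [[0, 0, 0, 0, 0, 9.4, -1], [0, 0, 0, 0, 0, 9.4, -1], [0, 0, 0, 0, 0, 9.4, -1], [0, 0, 0, 0, 0, 9.4, -1], [0, 0, 0, 0, 0, 9.4, -1], [0, 0, 0, 0, 0, 9.4, -1], [0, 0, 0, 0, 0, 9.5, -1], [0, 0, 0, 0, 0, 0, -1]]}}

```text
clock: 1.9
ee_pos: [0.1824, 0.6239, 0.4047]
orientation: [0.0, 0.657, 0.754, 0.0]
ft_force: [-0.5, -0.1, 0.4]
opening: 0.113
```

```bash
cat >> h.py <<'E'
from scipy.spatial.transform import Rotation as Ro
D=np.array([np.cos(1.7066),np.sin(1.7066),0])
def go(s,target):
    q=np.array(s["orientation"]);M=Ro.from_quat(q[[1,2,3,0]]).as_matrix()
    print("t",s["clock"],"ee",np.round(s["ee_pos"],4),"F",np.round(s["ft_force"],2),"op",s["opening"],"j",np.round(s["joints"],2))
    print("xyaw",np.degrees(np.arctan2(M[1,0],M[0,0])),"z",M[:,2].round(3))
    print("need mm",(M.T@(np.array(target)-s["ee_pos"])*1000).round(1))
E
python3 - <<'E'
from h import *
from station import env
go(env.state(),np.array([.594,.0322,.404])+.004*D)
E
```

```text
t 1.9 ee [0.1824 0.6239 0.4047] F [-0.48 -0.12  0.43] op 0.11303405447808616 j [-1.53  0.54  0.26  1.55 -0.15  1.07 -1.1 ]
xyaw 97.88561476632803 z [ 0. -0. -1.]
need mm [-638.6  326.6    0.9]
```

{"op": "carry_out", "data": {"series": [[-40, 20.4, 0, 0, 0, 0, -1], [-40, 20.4, 0, 0, 0, 0, -1], [-40, 20.4, 0, 0, 0, 0, -1], [-40, 20.4, 0, 0, 0, 0, -1], [-40, 20.4, 0, 0, 0, 0, -1], [-40, 20.4, 0, 0, 0, 0, -1], [-40, 20.4, 0, 0, 0, 0, -1], [-40, 20.4, 0, 0, 0, 0, -1]]}}

```text
clock: 2.9
ee_pos: [0.3884, 0.3276, 0.405]
orientation: [0.0, 0.656, 0.755, 0.0]
ft_force: [0.4, 0.1, -0.2]
opening: 0.006
```

{"op": "carry_out", "data": {"series": [[-40, 20.4, 0, 0, 0, 0, -1], [-40, 20.4, 0, 0, 0, 0, -1], [-40, 20.4, 0, 0, 0, 0, -1], [-40, 20.4, 0, 0, 0, 0, -1], [-40, 20.4, 0, 0, 0, 0, -1], [-40, 20.4, 0, 0, 0, 0, -1], [-40, 20.4, 0, 0, 0, 0, -1], [-40, 20.4, 0, 0, 0, 0, -1]]}}

```text
clock: 3.9
ee_pos: [0.5935, 0.0328, 0.4048]
orientation: [0.0, 0.656, 0.755, 0.0]
ft_force: [1.2, -0.3, 0.7]
opening: 0.009
```

```bash
python3 - <<'E'
from h import *
from station import env
go(env.state(),np.array([.594,.0322,.404])+.004*D)
E
```

```text
t 3.9 ee [0.5935 0.0328 0.4048] F [ 1.17 -0.3   0.75] op 0.008530019345814672 j [-0.48  0.47  0.47  1.71 -0.25  1.02  0.22]
xyaw 98.04118733797259 z [ 0.  0. -1.]
need mm [3.3 0.5 0.8]
```

{"op": "carry_out", "data": {"series": [[3, 0.5, 30, 0, 0, 0, -1], [0, 0, 30, 0, 0, 0, -1], [0, 0, 30, 0, 0, 0, -1], [0, 0, 25, 0, 0, 0, -1], [0, 0, 13, 0, 0, 0, -1], [0, 0, 0, 0, 0, 0, -1], [0, 0, 0, 0, 0, 0, -1]]}}

```text
clock: 4.78
ee_pos: [0.5933, 0.0369, 0.2777]
orientation: [0.001, 0.657, 0.754, 0.001]
ft_force: [0.8, -0.4, 0.2]
opening: 0.003
```

```bash
python3 - <<'E'
from h import *
from station import env,optics
go(env.state(),np.array([.594,.0322,.262])+.004*D)
a=optics.snapshot("scene");b=optics.snapshot("top")
f=lambda i:cv2.resize(i[:,:,::-1],(400,600),interpolation=cv2.INTER_CUBIC)
cv2.imwrite("pics/c1.png",np.hstack([f(a["img"][130:280,250:350]),f(b["img"][130:280,200:300])]))
E
```

```text
t 4.775 ee [0.5933 0.0369 0.2777] F [ 0.84 -0.42  0.22] op 0.002762743026511819 j [-0.43  0.64  0.4   1.8  -0.34  0.77  0.28]
xyaw 97.82845610199878 z [ 0.002  0.    -1.   ]
need mm [-0.8  0.  15.7]
```

View pics/c1.png

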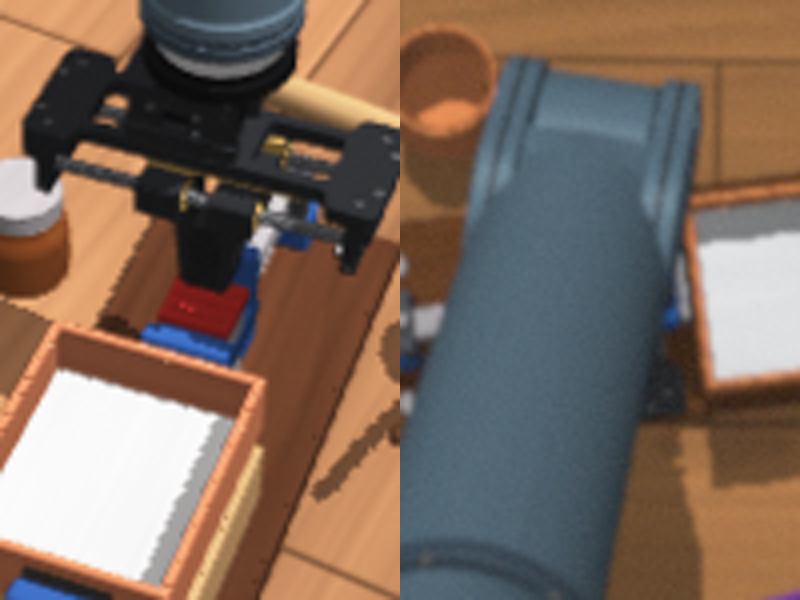

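The left crop shows the shut fingertips above the red plate, at about (210,285) and centred across it, in front of the thumb rest. The jar is well below the gripper body. Now I'll press down.

{"op": "carry_out", "data": {"series": [[0, 0, 6, 0, 0, 0, -1], [0, 0, 6, 0, 0, 0, -1], [0, 0, 3, 0, 0, 0, -1], [0, 0, 2, 0, 0, 0, -1], [0, 0, 2, 0, 0, 0, -1], [0, 0, 2, 0, 0, 0, -1], [0, 0, 0, 0, 0, 0, -1], [0, 0, 0, 0, 0, 0, -1]]}}

```text
clock: 5.88
ee_pos: [0.5927, 0.037, 0.2558]
orientation: [-0.0, 0.657, 0.753, -0.0]
ft_force: [-2.5, 0.5, 3.5]
opening: 0.005
```

{"op": "carry_out", "data": {"series": [[0, 0, 1, 0, 0, 0, -1], [0, 0, 1, 0, 0, 0, -1], [0, 0, 1, 0, 0, 0, -1], [0, 0, 0, 0, 0, 0, -1]]}}

```text
clock: 6.38
ee_pos: [0.5929, 0.0369, 0.2542]
orientation: [-0.0, 0.658, 0.753, 0.0]
ft_force: [-6.8, 0.7, 18.5]
opening: 0.004
```

{"op": "carry_out", "data": {"series": [[1, 0, -0.6, 0, 0, 0, -1], [2, 0, 0, 0, 0, 0, -1], [3, 0, 0, 0, 0, 0, -1], [3, 0, 0, 0, 0, 0, -1], [3, 0, 0, 0, 0, 0, -1], [3, 0, 0, 0, 0, 0, -1]]}}

```text
clock: 7.12
ee_pos: [0.591, 0.0501, 0.2543]
orientation: [0.001, 0.658, 0.753, -0.0]
ft_force: [-4.9, -2.1, 12.7]
opening: 0.003
```

```bash
python3 - <<'E'
from h import *
from station import env,optics
go(env.state(),np.array([.594,.0322,.2542])+.108*D)
a=optics.snapshot("scene")
f=lambda i:cv2.resize(i[:,:,::-1],(800,600),interpolation=cv2.INTER_CUBIC)
cv2.imwrite("pics/c2.png",f(a["img"][130:280,220:420]))
E
```

```text
t 7.125 ee [0.591  0.0501 0.2543] F [-4.92 -2.11 12.66] op 0.002921676231897942 j [-0.44  0.67  0.38  1.81 -0.35  0.73  0.27]
xyaw 97.70013034701161 z [ 0.001 -0.002 -1.   ]
need mm [89.8  0.4 -0. ]
```

View pics/c2.png

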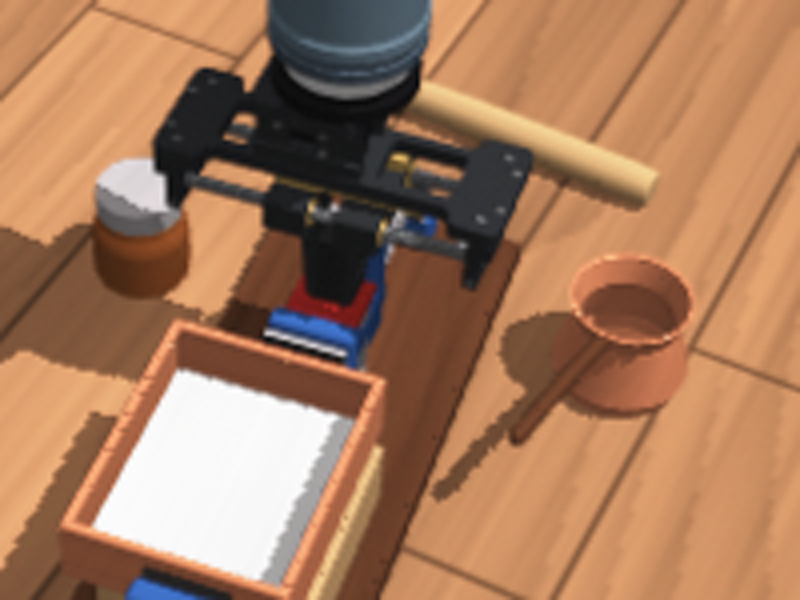

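The crop shows the plate held down and a gap opening between the jaw pad (~310,345) and the pan, so the jaw is sliding. I'll keep pushing.

{"op": "carry_out", "data": {"series": [[4, 0, 0, 0, 0, 0, -1], [4, 0, 0, 0, 0, 0, -1], [4, 0, 0, 0, 0, 0, -1], [4, 0, 0, 0, 0, 0, -1], [4, 0, 0, 0, 0, 0, -1], [4, 0, 0, 0, 0, 0, -1], [4, 0, 0, 0, 0, 0, -1], [4, 0, 0, 0, 0, 0, -1]]}}

```text
clock: 8.18
ee_pos: [0.5867, 0.082, 0.2543]
orientation: [0.001, 0.658, 0.753, -0.0]
ft_force: [-5.9, -3.1, 12.7]
opening: 0.005
```

{"op": "carry_out", "data": {"series": [[4, 0, 0, 0, 0, 0, -1], [4, 0, 0, 0, 0, 0, -1], [4, 0, 0, 0, 0, 0, -1], [4, 0, 0, 0, 0, 0, -1], [4, 0, 0, 0, 0, 0, -1], [4, 0, 0, 0, 0, 0, -1], [4, 0, 0, 0, 0, 0, -1], [4, 0, 0, 0, 0, 0, -1]]}}

```text
clock: 9.18
ee_pos: [0.5823, 0.1138, 0.2543]
orientation: [0.001, 0.658, 0.753, -0.0]
ft_force: [-5.8, -4.1, 12.6]
opening: 0.003
```

```bash
python3 - <<'E'
from h import *
from station import env
s=env.state();go(s,np.array([.594,.0322,.2542])+.108*D);print(D@s["ft_force"])
E
```

```text
t 9.175 ee [0.5823 0.1138 0.2543] F [-5.79 -4.07 12.59] op 0.0031288828977118683 j [-0.55  0.67  0.39  1.81 -0.36  0.73  0.17]
xyaw 97.70880039440395 z [ 0.    -0.001 -1.   ]
need mm [25.6  0.5  0.1]
-3.250845466270772
```

{"op": "carry_out", "data": {"series": [[4, 0, 0, 0, 0, 0, -1], [4, 0, 0, 0, 0, 0, -1], [4, 0, 0, 0, 0, 0, -1], [4, 0, 0, 0, 0, 0, -1], [2, 0, 0, 0, 0, 0, -1], [2, 0, 0, 0, 0, 0, -1], [0, 0, 0, 0, 0, 0, -1]]}}

```text
clock: 10.05
ee_pos: [0.5798, 0.1324, 0.2543]
orientation: [0.001, 0.658, 0.753, -0.001]
ft_force: [-4.8, -6.9, 14.0]
opening: 0.004
```

{"op": "carry_out", "data": {"series": [[1, 0, 0, 0, 0, 0, -1], [1, 0, 0, 0, 0, 0, -1], [0, 0, 0, 0, 0, 0, -1]]}}

```text
clock: 10.42
ee_pos: [0.58, 0.1341, 0.2543]
orientation: [0.002, 0.658, 0.753, -0.001]
ft_force: [-3.2, -6.4, 11.7]
opening: 0.004
```

{"op": "carry_out", "data": {"series": [[1, 0, 0, 0, 0, 0, -1], [1, 0, 0, 0, 0, 0, -1], [0, 0, 0, 0, 0, 0, -1]]}}

```text
clock: 10.8
ee_pos: [0.5802, 0.1364, 0.2544]
orientation: [0.002, 0.658, 0.753, 0.0]
ft_force: [-0.6, -5.7, 9.5]
opening: 0.003
```

{"op": "carry_out", "data": {"series": [[1, 0, 0, 0, 0, 0, -1], [1, 0, 0, 0, 0, 0, -1], [0, 0, 0, 0, 0, 0, -1]]}}

```text
clock: 11.18
ee_pos: [0.5801, 0.1387, 0.2544]
orientation: [0.002, 0.658, 0.753, 0.0]
ft_force: [-0.3, -5.4, 8.7]
opening: 0.003
```

{"op": "carry_out", "data": {"series": [[1, 0, 0, 0, 0, 0, -1], [1, 0, 0, 0, 0, 0, -1], [0, 0, 0, 0, 0, 0, -1]]}}

```text
clock: 11.55
ee_pos: [0.58, 0.1392, 0.2544]
orientation: [0.003, 0.659, 0.752, -0.0]
ft_force: [1.0, -9.1, 9.2]
opening: 0.007
```

```bash
python3 - <<'E'
from h import *
from station import env,optics
s=env.state();go(s,np.array([.594,.0322,.2542])+.108*D);print(D@s["ft_force"])
a=optics.snapshot("scene")
f=lambda i:cv2.resize(i[:,:,::-1],(800,600),interpolation=cv2.INTER_CUBIC)
cv2.imwrite("pics/c3.png",f(a["img"][130:280,220:420]))
E
```

```text
t 11.55 ee [0.58   0.1392 0.2544] F [ 1.02 -9.13  9.17] op 0.006999843696444549 j [-0.6   0.67  0.39  1.8  -0.36  0.73  0.12]
xyaw 97.60576901866985 z [ 0.005 -0.004 -1.   ]
need mm [ 0.1 -0.6  0.2]
-9.181745759952603
```

View pics/c3.png

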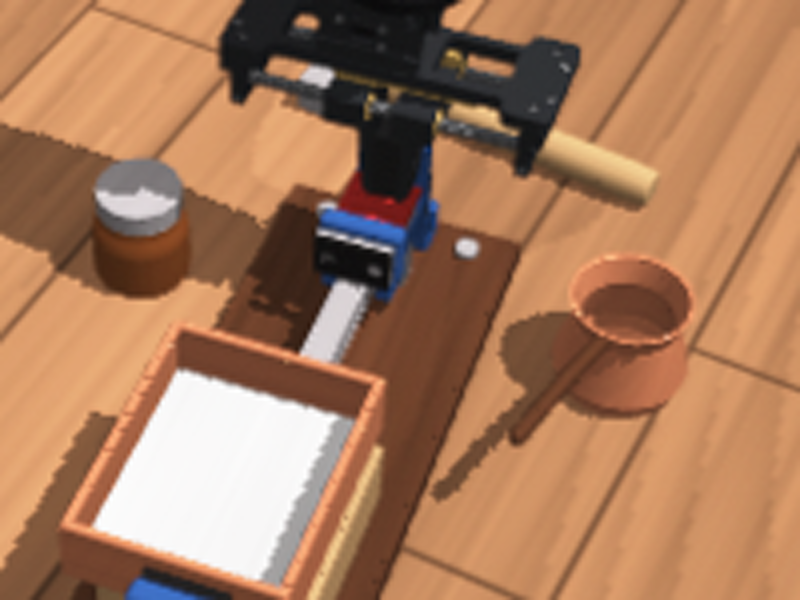

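The jaw is now at the end of the bar and the pan is clear and unmoved. It advanced 0.5 mm for the last 2 mm commanded, so I'll give a small extra push to confirm the stop.

{"op": "carry_out", "data": {"series": [[1, 0, 0, 0, 0, 0, -1], [1, 0, 0, 0, 0, 0, -1], [0, 0, 0, 0, 0, 0, -1]]}}

```text
clock: 11.98
ee_pos: [0.58, 0.1395, 0.2544]
orientation: [0.004, 0.659, 0.752, -0.001]
ft_force: [1.4, -13.2, 8.0]
opening: 0.006
```

{"op": "carry_out", "data": {"series": [[0, 0, -3, 0, 0, 0, -1], [0, 0, -4, 0, 0, 0, -1], [0, 0, -6, 0, 0, 0, -1], [-3, 0, 0, 0, 0, 0, -1], [-6, 0, -3, 0, 0, 0, -1], [0, 0, -15, 0, 0, 0, -1], [0, 0, -30, 0, 0, 0, -1], [0, 0, -40, 0, 0, 0, -1]]}}

```text
clock: 12.98
ee_pos: [0.5791, 0.1366, 0.3558]
orientation: [-0.0, 0.657, 0.754, 0.0]
ft_force: [0.5, 0.8, 0.0]
opening: 0.002
```

{"op": "carry_out", "data": {"series": [[50, 0, -30, 0, 0, 0, -1], [55, 0, -10, 0, 0, 0, -1], [55, 0, 0, 0, 0, 0, -1], [55, 0, 0, 0, 0, 0, -1], [40, 0, 0, 0, 0, 0, -1], [0, 0, 0, 0, 0, 0, -1]]}}

```text
clock: 13.72
ee_pos: [0.5426, 0.3937, 0.395]
orientation: [-0.001, 0.655, 0.756, 0.001]
ft_force: [0.2, -0.4, 0.1]
opening: 0.005
```

```bash
python3 - <<'E'
from h import *
from station import env,optics
print(env.state()["ft_force"])
a=optics.snapshot("scene");b=optics.snapshot("top")
S=pickle.load(open("scene0.pkl","rb"));T=pickle.load(open("top0.pkl","rb"))
p=tri([a,b],[red(a)[0],red(b)[0]]);print(red(a),red(b));print("plate",p,"moved",D@(p-tri([S,T],[red(S)[0],red(T)[0]])))
for t in ["pan","coffee_pot","flux_jar","hammer"]:
  for o,n in((S,a),(T,b)):
    # image difference check
    print(t,[np.round(d["rect"]) for d in optics.trace(n,t)[:3]])
f=lambda i:cv2.resize(i[:,:,::-1],(400,300),interpolation=cv2.INTER_CUBIC)
cv2.imwrite("pics/end.png",np.vstack([np.hstack([f(a["img"][150:300,210:410]),f(b["img"][130:280,180:380])]),np.hstack([f(S["img"][150:300,210:410]),f(T["img"][130:280,180:380])])]))
E
```

```text
[ 0.24720904 -0.44267352  0.05623433]
(array([314.67005076, 177.35025381]), array([304, 171,  22,  14, 197], dtype=int32)) (array([215.15289256, 206.54958678]), array([208, 198,  16,  18, 242], dtype=int32))
plate [0.58142302 0.12697601 0.09665142] moved 0.09528413313981624
pan [array([231., 214.,  86.,  75.]), array([177., 332., 104.,  88.]), array([145., 192.,  74.,  71.])]
pan [array([272., 169.,  67.,  58.]), array([371., 158.,  62.,  55.]), array([271., 271.,  70.,  64.])]
coffee_pot [array([345., 192.,  48.,  50.])]
coffee_pot [array([198., 134.,  62.,  34.])]
flux_jar [array([242., 168.,  27.,  38.])]
flux_jar [array([222., 252.,  24.,  28.]), array([211., 197.,  13.,  20.])]
hammer [array([296., 137.,  86.,  45.])]
hammer [array([131., 168.,  33.,  88.])]
```

View pics/end.png

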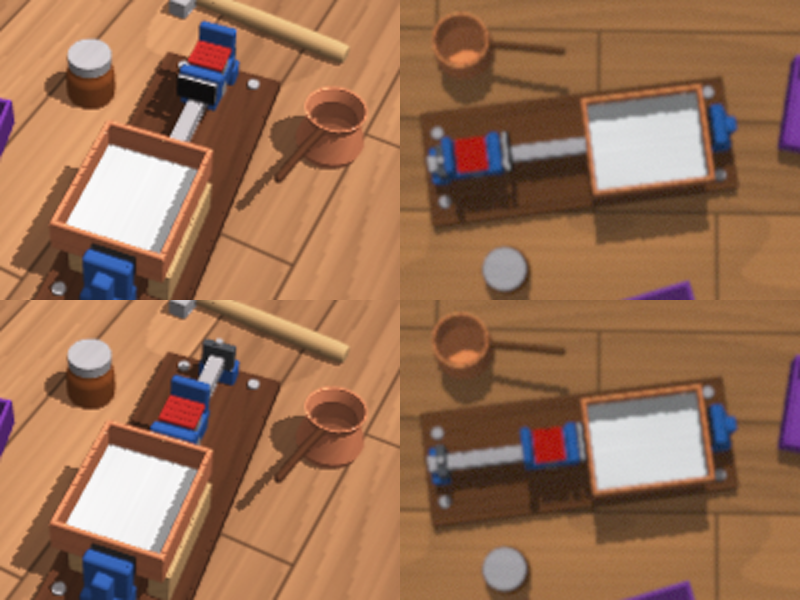

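The after (top row) and before (bottom row) crops show the jaw against the end stop with the plate up again. The pan, jar, pot and hammer are where they were, and the arm is clear.

```bash
python3 -c "
from station import env
print(env.close_job())"
```

```text
the job is handed in; nothing more can be done
None
```

The pan now stands free. I pressed the red plate down to its stop with the closed fingertips and, keeping it down, pushed the sliding jaw back to the end stop. I then lifted off and moved clear. The job was handed in at about 14 s on the robot's clock.

- **Jaw travel:** measured from the images, it moved 95.3 mm of the nominal 96 mm, which is within the measuring error. At the stop it held still while the pushing force rose from about 5 N to 13 N.
- **Release plate:** it sprang back up, to 96.7 mm above the bench, against 96 mm nominal.
- **Other things:** before and after pictures show the pan, coffee pot, flux jar and hammer unmoved, apart from a few pixels of detector noise.
- **Forces:** the contact force read about 20 N at most at the end of any move. It was back to about zero after moving clear.
- **Disagreements:** no check failed. The only mismatches were one low-ranked flux-jar detection that fell on the red plate, and the networks reporting the purple trays as pans. I ignored both.

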